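# Unmould a shortbread over a mustard tin

### The arm

A 6-joint arm with a two-finger parallel gripper is mounted at the origin on the work surface. World frame = base frame: x ahead of the robot, y to its left, z up, the work surface at z = 0. Lengths are in m, angles in rad, forces in N, time in s.
With the tool pointing down it reaches from about 0.4 to 0.825 m from the base axis. Payload 7 kg.
Tool frame: the origin (TCP) lies on the mounting face of the last link; the fingertips stand 178 mm ahead of it and the grasp point (between the pads) lies arm.grip_depth ahead of it (arm.grip_depth is the distance from the TCP to the grasp point, in m); z points along the fingers, y is the direction in which the jaws open and shut (so a half turn about z gives the same grasp; the last joint's range is limited). The gripper opens to 88 mm and grips with 3 to 60 N. Pads are 19 mm wide; open, the fingers measure 130 mm over their backs; the gripper's body (78 mm by 193 mm) begins 47 mm behind the grasp point.
Start: joints at [1.527, 0.359, 0.012, 0, -1.224, -0.288], TCP at [0.22, 0.638, 0.405] pointing down, gripper open.
Joint ranges: [-3.07, 3.07], [-1.43, 2.12], [-1.02, 1.25], [-3.03, 1.67], [-3.05, -0], [-3.03, 3.03]. Speed limits (rad/s): [2.39, 2.39, 3.01, 3.14, 3.14, 3.14].

### API

Orientations are given as [roll, pitch, yaw] about the fixed x, y, z axes, in that order (R = Rz(yaw) Ry(pitch) Rx(roll)).
In Python, from station import arm gives the robot as it stands.
- The arm moves only by the tool carry_out, never from a script. Its argument "targets" is a list that holds one entry, the list of rows, each a list of 7 numbers: the turn, a rotation vector about the tool's x, y, z in units of 8 degrees (1.0 is 8 degrees), then the shift along the tool's x, y, z in units of 2.5 cm (1.0 is 2.5 cm), then the opening, from -1 (shut) to 1 (fully open). A call has 1 to 20 rows; each row shifts and turns the commanded pose from where the row before left it, along the tool's axes as they then stand; what a row does not reach is not made up. A row lasts 1/8 s, in which the tool goes at most 62.5 mm and 10.7 degrees, less where a joint would pass 70% of its speed; a pose out of reach is approached as far as the arm can. A call with a number of a shift or a turn outside -1 to 1 is refused whole. A call with a gripper value outside its range is refused whole. The fingers move at their own pace and stop on an object; "squeeze" is the grip in N (left out, the last holds). Time passes only in rows, so rows that do not move let the fingers close. It gives the time, the measured TCP pose, the force and the opening at its end, in the units of the state.
- arm.get_state(): the state, without advancing time (a new reading comes with each control period).
- arm.grab_frame(name): name is "side" or "top" or "wrist"; returns (picture, depth): 400x640x3 uint8, red, green, blue; 400x640 float32, m along the optical axis (not along the pixel's ray), 0 where there is no reading.
- arm.camera_model(name): a dict with "camera_matrix" (3x3 intrinsics, pixels), "world_from_camera" (4x4, takes a point from camera to world coordinates). Camera axes: x right, y down, z forward; pixel columns grow to the right and rows downward; lengths in m; the calibration is good to about 2 mm. A picture is of the moment at which its call begins: read the wrist's pose just before it. camera_model takes no time and is no camera call; for the wrist camera it gives the pose at the moment of the call.
- arm.job_done(): hands the job in, once; it reports no verdict.
Trained networks look in the newest picture that a camera, given by its name, has taken for a name from the list of things; names that differ only in an ending like _2 or _b are one class to them, and where a whole thing is asked for, a point or a joint stands for the part that bears it (a point fixed in the world has none). Each returns a list of dicts, best first, with "conf" (0 to 1); they miss things now and then, are a little off and sometimes report something else, mostly with a low value. They report only what shows in the picture. A call takes as long as a camera call. They do not tell look-alikes from the thing itself.
- arm.spot_in(camera, query): "point" ([row, column] in pixels, amid what is visible of it).
- arm.landmark_of(camera, query): "point" ([row, column] in pixels: a listed point, or the origin of a listed thing).
The state is a dict: "t": time; "q": joint angles; "qd": joint speeds; "joint_efforts": joint torques, N m; "eef_pos": TCP position; "ee_rot": TCP orientation; "force": force on the tool from outside, world axes, zero at the start; "moment": the same for the moment, N m; "width": finger opening in m.
Only numpy, scipy, OpenCV 4.12 (cv2) and the standard library are available. Lean on these libraries where they do the work, as an engineer would, in place of code of your own. Each camera call takes 0.05 s, during which the arm holds its last target.

### The job

Unmould the shortbread: pick up the little tart frame with the shortbread in it and lower it, lined up, over the squat mustard tin, so that the tin pushes the loose base up through the frame and the frame sinks down to the counter. Then lift the shortbread on its base off the tin from above and set it down gently, right way up and flat, in the middle of the cutting board. Leave the empty frame lying flat and the tin standing upright on the counter, and do not disturb the pepper mill, the red-lidded jar or the cheese tub.

Things in the scene. Friction and masses are not known exactly. Their poses are not given: they have to be found in the camera images.
- frame_mid (a point): Dark metal tart frame, fluted, open top and bottom, loose: outside 134 long (its x) x 64 wide (its y) x 24 mm high, walls 3. A 3 mm thick ledge round the bottom carries the loose base; clear opening inside it 118 x 48. 0.16 kg. Point: its centre, 12 mm above its underside; z up. Grip across the 64 mm. Same after a half turn.
- slab_mid (a point): Golden shortbread fixed on its loose aluminium base: one block 126 long (its x) x 56 wide (its y) x 16 mm thick, 0.15 kg. Starts on the frame's ledge, 1 mm play, top 5 mm below the rim. Point: its centre; z up. Once pushed up, it lies on the tin, underside 18 mm above the rim of the lowered frame: grip across the 56 mm. Fingertips below its underside would hit the board when it is set down.
- tin_top (a point): Squat red mustard tin with steel lid, loose on the counter: 90 long (its x) x 36 wide (its y) x 42 mm high, 0.35 kg. Point: centre of its flat top; z up. When parallel, it passes through the frame's opening with 6 mm to spare on each long side and 14 mm at each end. Same after a half turn.
- board_top (a point): Maple cutting board, fixed, 220 mm (its x) by 200 mm (its y), 20 mm thick. The point is the centre of its top face; z up.
- mill: Wooden pepper mill standing, 210 mm tall, 60 mm across, loose; origin at the centre of its underside. Leave alone.
- jar: Yellow jar with a red lid, 120 mm tall, 76 mm across, loose; origin at the centre of its underside. Leave alone.
- tub: White round cheese tub, 55 mm tall, 92 mm across, loose; origin at the centre of its underside. Leave alone.
Things that resemble listed ones, but are neither listed nor needed, are in the scene too. Of the things that look like the part that bears slab_mid, the middle-sized one is meant. There is more than one size of the part that bears frame_mid; the job needs the smaller.

How it is judged:
On the way, in this order (a step that is already met when the one before it is completed fails the run):
1. the shortbread lies flat on the mustard tin, pushed up through the frame, which is down round the tin (z of slab_mid in the frame of frame_mid above 0.028 m and horizontal distance between frame_mid and tin_top below 0.03 m and contact force between slab and tin above 0.3 N and angle between slab_mid's own z axis and vertical below 0.15 rad and height (world z) of frame_mid below 0.025 m), for 0.2 s.
2. the shortbread is lifted off the tin in the fingers (contact force between slab and the fingers above 0.5 N and height (world z) of slab_mid above 0.06 m and contact force between slab and tin below 0.05 N), for 0.1 s.
At the end, for the whole second after the job is handed in: The shortbread on its base lies at rest, flat (within 0.08 rad) and right way up on the board, its centre within 40 mm of the board's centre; the frame lies flat and right way up on the counter and the tin stands upright on the counter (both within 0.1 rad) (horizontal distance between slab_mid and board_top below 0.04 m and z of slab_mid in the frame of board_top between 0.004 and 0.013 m and angle between slab_mid's own z axis and vertical below 0.08 rad and linear speed of slab below 0.02 m/s and height (world z) of frame_mid below 0.02 m and angle between each of frame_mid, tin_top's own z axis and vertical below 0.1 rad and height (world z) of tin_top below 0.05 m); the robot touches nothing.
It fails at once if the shortbread is dropped (moving faster than 0.6 m/s, out of the frame, with no finger on it) (linear speed of slab above 0.6 m/s and contact force between slab and the fingers below 0.01 N and distance between slab_mid and frame_mid above 0.03 m).
It fails at once if the shortbread is tipped by more than 0.6 rad (angle between slab_mid's own z axis and vertical above 0.6 rad).
It fails at once if the mustard tin is knocked over (angle between tin_top's own z axis and vertical above 0.6 rad).
It fails at once if the pepper mill, jar or cheese tub is shifted by more than 30 mm or tipped (distance of any of mill, jar, tub from where it was at the start of the episode above 0.03 m or angle between any of mill, jar, tub's own z axis and vertical above 0.3 rad).
It also fails if it takes over 64 s, if anything falls off the work surface, if the arm or the gripper's body presses on something with over 40 N, if the wrist force passes 120 N, or if a joint passes its speed limit or range.

## Working session

There is one attempt and no reset: what is moved stays moved. The work goes in short steps, Python scripts to look and compute and a tool call to move; the robot and the scene stay as the last step left them, time stands still between calls to the robot, and variables do not carry over. Pictures are saved under pics/ and viewed, and the job is handed in when it is done.

Besides the shell and the picture viewer there is one more tool, called after ">>>" by a JSON object that holds its "api" and its "payload". carry_out: Moves the arm, as the interface text tells. Its arguments: {"type":"object","properties":{"targets":{"type":"array"},"squeeze":{"type":"number"}},"required":["targets"]}

```bash
ls; mkdir -p pics; python3 - <<'E'
from station import arm
import cv2,numpy as np
s=arm.get_state(); print(s, arm.grip_depth)
for n in ["top","side","wrist"]:
    p,d=arm.grab_frame(n); cv2.imwrite(f"pics/{n}0.png",p[:,:,::-1]); np.save(f"pics/{n}0.npy",d)
    m=arm.camera_model(n); print(n,np.round(m["camera_matrix"],1).tolist(),np.round(m["world_from_camera"],3).tolist())
E
```

```text
pics
{'t': 0.0, 'q': array([ 1.52711792e+00,  3.59405410e-01,  1.10687940e-02, -3.64503593e-04,
       -1.22408778e+00, -2.88085651e-01]), 'qd': array([ 2.08073240e-03,  7.90843961e-04, -1.30804526e-03,  9.38411602e-04,
        1.12763775e-03,  6.74056378e-05]), 'joint_efforts': array([-1.02189533e-03, -5.82711411e+01,  2.93067241e+01,  6.99757621e+00,
        6.96762989e-03, -1.51598069e-04]), 'eef_pos': array([0.21979957, 0.63801206, 0.40371219]), 'ee_rot': array([ 3.13993432e+00, -1.34075555e-04, -3.31888087e-01]), 'force': array([-0.69920995,  0.32011033,  0.14459008]), 'moment': array([ 0.01054418, -0.01024089,  0.00057642]), 'width': 0.0873300235051896} 0.1593
top [[495.3, 0.0, 327.4], [0.0, 495.3, 201.2], [0.0, 0.0, 1.0]] [[-0.005, -0.991, 0.132, 0.351], [-1.0, 0.004, -0.003, -0.066], [0.002, -0.132, -0.991, 1.282], [0.0, 0.0, 0.0, 1.0]]
side [[369.3, 0.0, 317.2], [0.0, 369.3, 200.1], [0.0, 0.0, 1.0]] [[0.942, -0.206, 0.264, 0.275], [-0.335, -0.586, 0.738, -0.804], [0.002, -0.784, -0.621, 0.667], [0.0, 0.0, 0.0, 1.0]]
wrist [[323.8, 0.0, 312.3], [0.0, 323.8, 203.8], [0.0, 0.0, 1.0]] [[-0.328, -0.91, -0.255, 0.288], [-0.945, 0.316, 0.087, 0.613], [0.002, 0.269, -0.963, 0.385], [0.0, 0.0, 0.0, 1.0]]
```

View pics/top0.png

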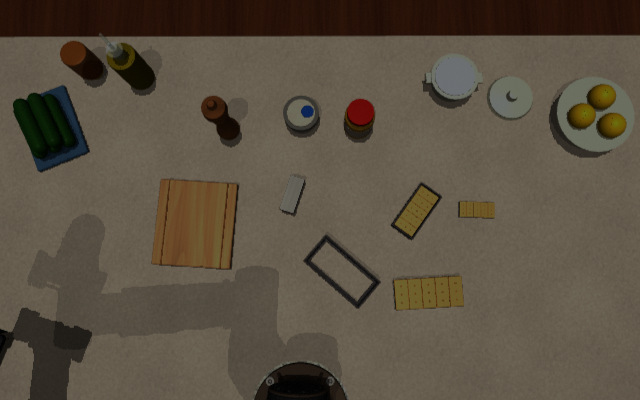

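View pics/side0.png

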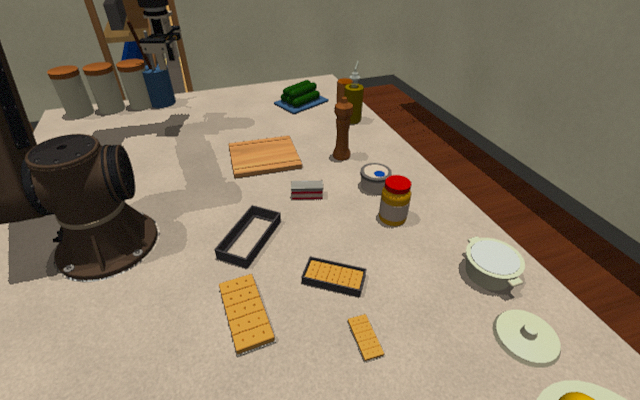

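View pics/wrist0.png

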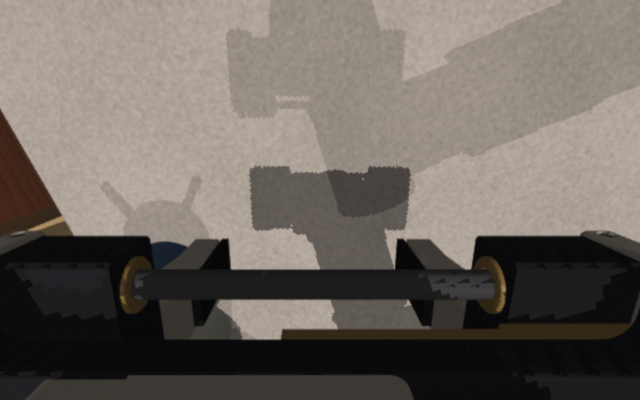

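The top view shows the filled frame at (row 211, col 416), the tin at (194, 292), the board at (224, 195) and the big empty frame at (271, 342). The mill, tub and jar sit at row 115, at cols 220, 301 and 360.

```bash
cat > h.py <<'E'
from station import arm
import cv2,numpy as np
def world(n,d,m=None):
    m=m or arm.camera_model(n); K=m["camera_matrix"];T=m["world_from_camera"]
    v,u=np.mgrid[0:400,0:640]; P=np.stack([(u-K[0,2])/K[0,0]*d,(v-K[1,2])/K[1,1]*d,d],-1)
    return P@T[:3,:3].T+T[:3,3]
def rect(pts):
    r=cv2.minAreaRect((pts*1000).astype(np.float32)); b=cv2.boxPoints(r)
    e=[b[1]-b[0],b[2]-b[1]]; L=[np.linalg.norm(x) for x in e]; i=int(np.argmax(L))
    return np.round(np.array(r[0])/1000,4), np.round(sorted(L)[::-1],1), round(float(np.arctan2(e[i][1],e[i][0])%np.pi),3)
E
python3 - <<'E'
from h import *
for n,rois in {"top":dict(frame=(180,242,388,445),tin=(172,218,277,307),board=(175,272,148,242),tub=(92,136,280,322),jar=(95,142,340,380),mill=(90,145,198,245)),
 "side":dict(frame=(255,298,298,370),tin=(176,203,286,328),board=(134,180,222,305))}.items():
    d=np.load(f"pics/{n}0.npy"); W=world(n,d)
    for k,(a,b,c,e) in rois.items():
        w=W[a:b,c:e].reshape(-1,3); z=w[:,2]; g=z[d[a:b,c:e].ravel()>0]
        lo={"frame":.012,"tin":.034,"board":.013}.get(k,.02)
        mk=(z>lo)&(z<.3); p=w[mk]
        print(n,k,mk.sum(),"zpct",np.round(np.percentile(p[:,2],[5,50,95]),4),*rect(p[:,:2]),"mean",p[:,:2].mean(0).round(4),"bg",np.round(np.median(z[z<.01]),4))
for q in ["frame_mid","slab_mid","tin_top","board_top"]:
    for c in ["top","side"]:
        print(q,c,[(np.round(x["point"]).tolist(),round(x["conf"],2)) for x in arm.landmark_of(c,q)])
E
```

```text
top frame 1316 zpct [0.0149 0.0194 0.026 ] [ 0.4932 -0.2974] [136.1  65.9] 2.515 mean [ 0.4933 -0.2974] bg 0.0001
top tin 544 zpct [0.0377 0.0426 0.0469] [0.5346 0.0214] [91.6 37.6] 2.827 mean [0.534  0.0213] bg 0.0001
top board 6686 zpct [0.0162 0.0204 0.0246] [0.4636 0.2711] [220.2 202.1] 3.071 mean [0.4619 0.2701] bg 0.0006
top tub 1031 zpct [0.0501 0.0554 0.0598] [ 0.7419 -0.001 ] [93.  89.8] 0.009 mean [ 0.7405 -0.0014] bg 0.0002
top jar 959 zpct [0.0365 0.1176 0.1229] [ 0.7209 -0.1485] [73.7 71.2] 0.72 mean [ 0.713 -0.147] bg 0.0001
top mill 911 zpct [0.0251 0.1817 0.2065] [0.7134 0.1916] [56.3 56.1] 3.006 mean [0.7066 0.1873] bg 0.0003
side frame 1517 zpct [0.0151 0.0179 0.0239] [ 0.4953 -0.301 ] [135.4  66.9] 2.507 mean [ 0.4959 -0.3018] bg -0.001
side tin 298 zpct [0.0357 0.0404 0.0424] [0.5359 0.0163] [89.8 41.6] 2.817 mean [0.5353 0.0146] bg -0.0013
side board 2072 zpct [0.0154 0.0179 0.02  ] [0.4656 0.2676] [219.6 207.2] 3.076 mean [0.4625 0.2569] bg -0.0018
frame_mid top [([271.0, 341.0], 0.82), ([209.0, 415.0], 0.7)]
frame_mid side [([275.0, 336.0], 0.71)]
slab_mid top [([208.0, 476.0], 0.97), ([212.0, 415.0], 0.8), ([295.0, 429.0], 0.78)]
slab_mid side [([335.0, 366.0], 0.78), ([311.0, 243.0], 0.57), ([280.0, 336.0], 0.56), ([157.0, 341.0], 0.16)]
tin_top top [([198.0, 291.0], 0.68)]
tin_top side [([183.0, 310.0], 0.74)]
board_top top [([226.0, 196.0], 0.64)]
board_top side [([153.0, 265.0], 0.58)]
```

>>> {"api": "carry_out", "payload": {"targets": [[[0,0,0,1,1,0,1],[0,0,0,1,1,0,1],[0,0,0,1,1,0,1],[0,0,0,1,1,0,1],[0,0,0,1,1,0,1],[0,0,0,1,1,0,1],[0,0,0,1,1,0,1],[0,0,0,1,1,0,1],[0,0,0,1,1,0,1],[0,0,0,1,1,0,1],[0,0,0,1,1,0,1],[0,0,0,1,1,0,1],[0,0,0,1,1,0,1],[0,0,0,1,1,0,1],[0,0,0,1,1,0,1],[0,0,0,1,1,0,1],[0,0,0,0,0,0,1]]]}}

```text
t: 2.68
eef_pos: [0.4683, 0.128, 0.4047]
ee_rot: [3.142, -0.0, -0.335]
force: [-0.2, 0.5, -1.2]
width: 0.0876
```

```bash
cat >> h.py <<'E'
def look(n,f):
    m=arm.camera_model(n); p,d=arm.grab_frame(n); cv2.imwrite(f"pics/{f}.png",p[:,:,::-1]); np.save(f"pics/{f}.npy",d)
    np.savez(f"pics/{f}_m.npz",**{k:m[k] for k in("camera_matrix","world_from_camera")})
    return p,d,world(n,d,m),m
E
python3 - <<'E'
from h import *
look("wrist","w1")
E
```

```text
(no output)
```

View pics/w1.png

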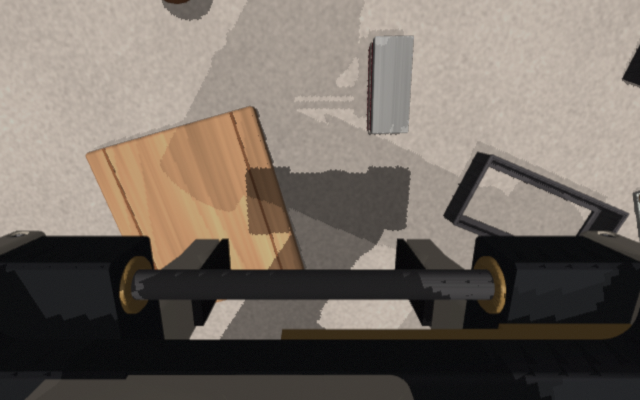

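The wrist view shows the tin at cols 367–413, rows 35–135, the board at the lower left, and the big frame at the right.

```bash
python3 - <<'E'
from h import *
d=np.load("pics/w1.npy"); m=dict(np.load("pics/w1_m.npz")); W=world("wrist",d,m)
w=W[25:145,355:425].reshape(-1,3)
p=w[(w[:,2]>.037)&(w[:,2]<.06)]; print(len(p),np.percentile(p[:,2],[5,50,95]),rect(p[:,:2]),p[:,:2].mean(0)); print(np.median(w[w[:,2]<.01,2]))
p=cv2.imread("pics/w1.png"); g=cv2.cvtColor(p,cv2.COLOR_BGR2HSV)
# tin top corners by colour/bright grey
mk=((W[:,:,2]>.038)&(W[:,:,2]<.06)).astype(np.uint8); mk[:25]=0;mk[145:]=0;mk[:,:355]=0;mk[:,425:]=0
c,_=cv2.findContours(mk,0,1); c=max(c,key=cv2.contourArea); print(cv2.boxPoints(cv2.minAreaRect(c)).round(1).tolist())
E
```

```text
3729 [0.04150145 0.04286777 0.04416198] (array([0.5355, 0.0194]), array([91.5, 37.9], dtype=float32), 2.822) [0.5370695 0.0192842]
0.0005947437933142008
[[370.79998779296875, 132.0], [373.6000061035156, 33.900001525878906], [413.29998779296875, 35.0], [410.3999938964844, 133.10000610351562]]
```

>>> {"api": "carry_out", "payload": {"targets": [[[0,0,0,0.2,1,0,1],[0,0,0,0.2,1,0,1],[0,0,0,0.2,1,0,1],[0,0,0,0.2,1,0,1],[0,0,0,0.2,1,0,1],[0,0,0,0.2,1,0.2,1],[0,0,0,0.2,1,0.2,1],[0,0,0,0.2,1,0.2,1],[0,0,0,0.2,1,0.2,1],[0,0,0,0.2,1,0.2,1],[0,0,0,0.2,1,0.2,1],[0,0,0,0.2,1,0.2,1],[0,0,0,0.2,1,0.2,1],[0,0,0,0.2,1,0.2,1],[0,0,0.7,0,0.6,0.2,1],[0,0,0.7,0,0.3,0,1],[0,0,0.7,0,0,0,1],[0,0,0,0,0,0,1]]]}}

```text
t: 4.97
eef_pos: [0.4122, -0.2445, 0.3548]
ee_rot: [-3.141, -0.0, -0.624]
force: [-0.4, 0.1, -1.2]
width: 0.0879
```

```bash
python3 - <<'E'
from h import *
p,d,W,m=look("wrist","w2"); s=arm.get_state(); print(s["t"],s["eef_pos"],s["ee_rot"])
E
```

```text
5.025 [ 0.41219729 -0.24452153  0.35478833] [-3.14141637e+00 -2.55470892e-04 -6.22162498e-01]
```

View pics/w2.png

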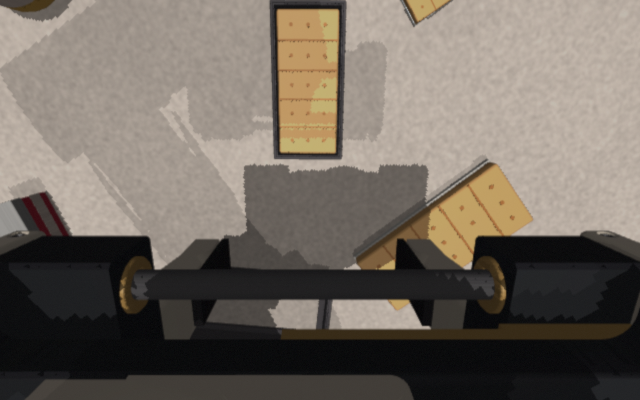

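```bash
python3 - <<'E'
from h import *
d=np.load("pics/w2.npy"); m=dict(np.load("pics/w2_m.npz")); W=world("wrist",d,m)
w=W[0:165,262:352].reshape(-1,3)
for lo in (.01,.015,.02):
    p=w[(w[:,2]>lo)&(w[:,2]<.06)]; print(len(p),np.percentile(p[:,2],[5,50,95]),rect(p[:,:2]),p[:,:2].mean(0))
c=rect(p[:,:2])[0]; s=arm.get_state(); y=s["ee_rot"][2]
t=c-s["eef_pos"][:2]; print("tool shift units",np.array([t@[np.cos(y),np.sin(y)],t@[np.sin(y),-np.cos(y)]])/.025)
d=np.load("pics/top0.npy"); W=world("top",d); w=W[270:315,388:470].reshape(-1,3); p=w[(w[:,2]>.01)]; print("big slab",rect(p[:,:2]))
E
```

```text
11191 [0.0177987  0.01964772 0.02556517] (array([ 0.4942, -0.2997]), array([134.5,  65.5], dtype=float32), 2.511) [ 0.49799476 -0.30224136]
10952 [0.01809312 0.01967918 0.0255799 ] (array([ 0.4942, -0.2997]), array([134.5,  65.5], dtype=float32), 2.511) [ 0.49777509 -0.30216408]
4174 [0.02006106 0.02128257 0.02618855] (array([ 0.4942, -0.2997]), array([134.5,  65.5], dtype=float32), 2.511) [ 0.49841646 -0.30267891]
tool shift units [ 3.95178861 -0.1180617 ]
big slab (array([ 0.2929, -0.2354]), array([347.4,  91.9], dtype=float32), 1.499)
```

>>> {"api": "carry_out", "payload": {"targets": [[[0,0,0.06,0.99,-0.03,0.3,1],[0,0,0,0.99,-0.03,0.5,1],[0,0,0,0.99,-0.03,0.5,1],[0,0,0,0.98,-0.03,0.5,1],[0,0,0,0,0,0.7,1],[0,0,0,0,0,0.7,1],[0,0,0,0,0,0.7,1],[0,0,0,0,0,0.7,1],[0,0,0,0,0,0.5,1],[0,0,0,0,0,0,1],[0,0,0,0,0,0,1]]]}}

```text
t: 6.4
eef_pos: [0.4938, -0.3009, 0.2277]
ee_rot: [-3.141, -0.001, -0.633]
force: [1.3, -0.0, -0.6]
width: 0.0874
```

```bash
python3 - <<'E'
from h import *
look("wrist","w3"); look("side","s3"); s=arm.get_state(); print(s["t"],s["eef_pos"],s["ee_rot"],s["force"])
E
```

```text
6.5 [ 0.49376104 -0.30092862  0.22792115] [-3.14118559e+00 -1.20497014e-03 -6.32964508e-01] [ 0.35611041 -0.13347472 -0.24842509]
```

View pics/w3.png

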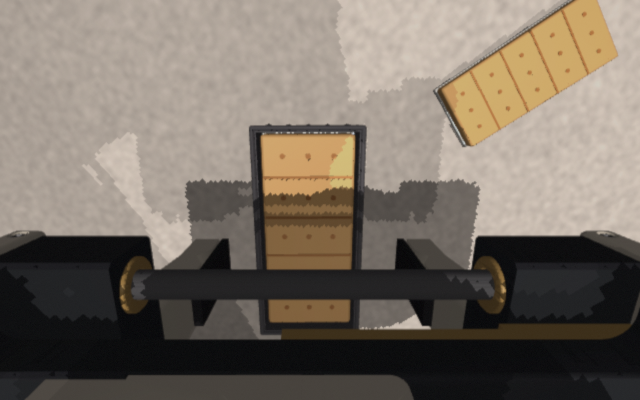

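View pics/s3.png

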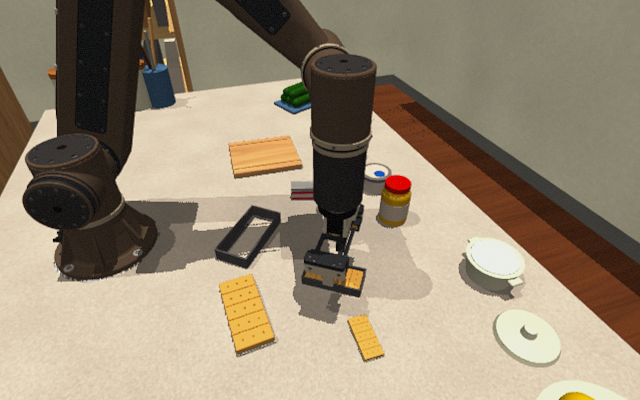

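>>> {"api": "carry_out", "payload": {"targets": [[[0,0,0,0,0,0.6,1],[0,0,0,0,0,0.6,1],[0,0,0,0,0,0.4,1],[0,0,0,0,0,0.2,1],[0,0,0,0,0,0,1],[0,0,0,0,0,0,0.4],[0,0,0,0,0,0,0.1],[0,0,0,0,0,0,-0.2],[0,0,0,0,0,0,-0.2],[0,0,0,0,0,0,-0.2],[0,0,0,0,0,0,-0.2]]], "squeeze": 35}}

```text
t: 7.88
eef_pos: [0.4937, -0.3008, 0.1826]
ee_rot: [-3.141, -0.001, -0.633]
force: [0.4, 2.5, 5.1]
width: 0.0637
```

>>> {"api": "carry_out", "payload": {"targets": [[[0,0,0,0,0,-0.3,-0.2],[0,0,0,0,0,-0.6,-0.2],[0,0,0,0,0,-0.8,-0.2],[0,0,0,0,0,-0.8,-0.2],[0,0,0,0,0,-0.8,-0.2],[0,0,0,0,0,-0.7,-0.2],[0,0,0,0,0,0,-0.2],[0,0,0,0,0,0,-0.2]]]}}

```text
t: 8.88
eef_pos: [0.4929, -0.3008, 0.2818]
ee_rot: [3.142, 0.001, -0.634]
force: [-1.1, 0.2, -4.3]
width: 0.0637
```

```bash
python3 - <<'E'
from h import *
look("wrist","w4"); look("side","s4"); s=arm.get_state(); print(s["t"],s["eef_pos"],s["ee_rot"],s["force"],s["moment"])
c=np.array([.5355,.0194]); yt=-.320
t=c-s["eef_pos"][:2]; y=s["ee_rot"][2]
print("tool shift units",np.array([t@[np.cos(y),np.sin(y)],t@[np.sin(y),-np.cos(y)]])/.025,"rot z units",-np.degrees(yt-y)/8)
E
```

```text
8.975 [ 0.49298774 -0.30077329  0.28129499] [ 3.14110633e+00  1.58984284e-03 -6.33578657e-01] [-0.88473556  0.14320324 -3.65194006] [0.05584263 0.00515537 0.08692035]
tool shift units [ -6.21167256 -11.32803102] rot z units -2.2458416984797234
```

View pics/w4.png

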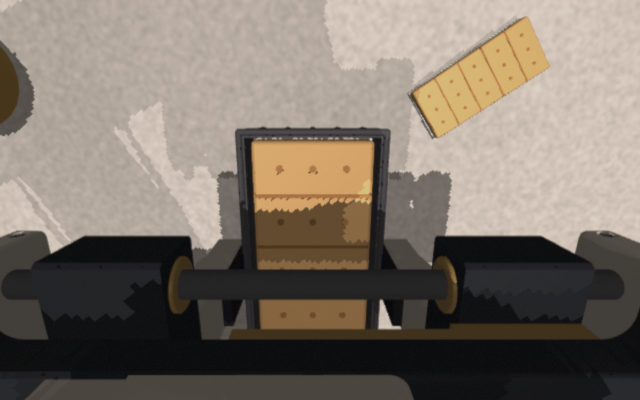

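View pics/s4.png

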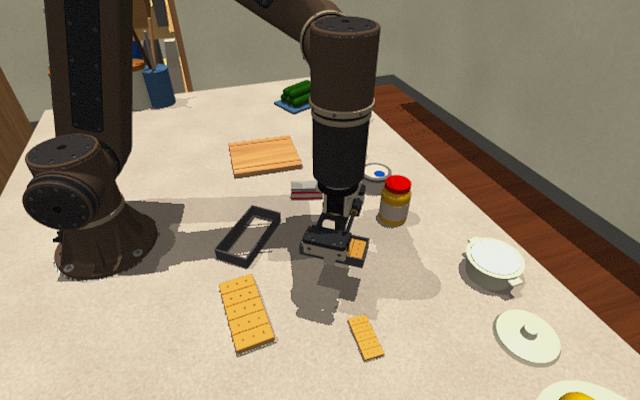

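>>> {"api": "carry_out", "payload": {"targets": [[[0,0,0,-0.3,-0.6,0,-0.2],[0,0,0,-0.5,-0.9,0,-0.2],[0,0,0,-0.5,-0.9,0,-0.2],[0,0,0,-0.5,-0.9,0,-0.2],[0,0,0,-0.5,-0.9,0,-0.2],[0,0,0,-0.5,-0.9,0,-0.2],[0,0,0,-0.5,-0.9,0,-0.2],[0,0,0,-0.5,-0.9,0,-0.2],[0,0,0,-0.5,-0.9,0,-0.2],[0,0,0,-0.5,-0.9,0,-0.2],[0,0,0,-0.5,-0.9,0,-0.2],[0,0,0,-0.5,-0.9,0,-0.2],[0,0,0,-0.41,-0.83,0,-0.2],[0,0,-0.5,0,0,0,-0.2],[0,0,-0.6,0,0,0,-0.2],[0,0,-0.6,0,0,0,-0.2],[0,0,-0.55,0,0,0,-0.2],[0,0,0,0,0,0,-0.2],[0,0,0,0,0,0,-0.2]]]}}

```text
t: 11.35
eef_pos: [0.5358, 0.0196, 0.282]
ee_rot: [3.141, 0.0, -0.321]
force: [-0.3, 0.2, -3.7]
width: 0.0635
```

```bash
python3 - <<'E'
from h import *
look("wrist","w5"); look("side","s5"); look("top","t5"); s=arm.get_state(); print(s["t"],s["eef_pos"],s["ee_rot"],s["force"],s["moment"],s["width"])
c=np.array([.5355,.0194]); yt=-.320
t=c-s["eef_pos"][:2]; y=s["ee_rot"][2]
print("tool shift units",np.array([t@[np.cos(y),np.sin(y)],t@[np.sin(y),-np.cos(y)]])/.025,"rot z units",-np.degrees(yt-y)/8)
E
```

```text
11.5 [0.53588512 0.01940941 0.28211432] [ 3.14149629e+00  1.07593694e-04 -3.20012449e-01] [-0.16447104  0.47606789 -2.76757255] [-0.0042515   0.00067698 -0.00553781] 0.06357234033335156
tool shift units [-0.01450438  0.00520313] rot z units -8.915809363782135e-05
```

View pics/w5.png

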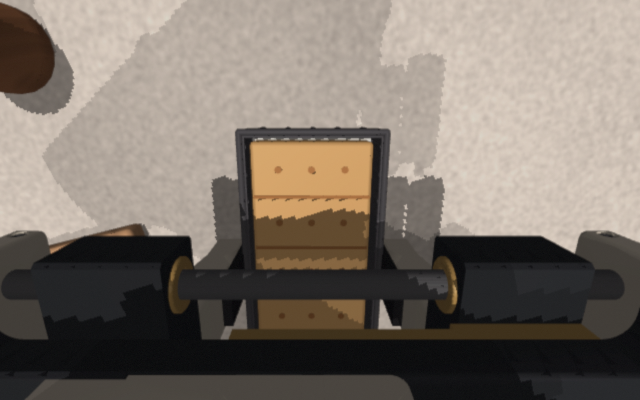

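View pics/s5.png

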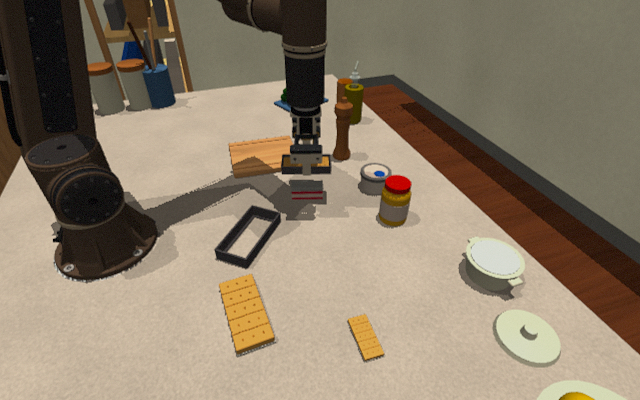

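>>> {"api": "carry_out", "payload": {"targets": [[[0,0,0,0,0,0.5,-0.2],[0,0,0,0,0,0.6,-0.2],[0,0,0,0,0,0.5,-0.2],[0,0,0,0,0,0.4,-0.2],[0,0,0,0,0,0.2,-0.2],[0,0,0,0,0,0.2,-0.2],[0,0,0,0,0,0.2,-0.2],[0,0,0,0,0,0.2,-0.2],[0,0,0,0,0,0,-0.2]]]}}

```text
t: 12.62
eef_pos: [0.5359, 0.0193, 0.212]
ee_rot: [3.141, 0.0, -0.319]
force: [-0.3, -0.2, -2.0]
width: 0.0638
```

```bash
python3 - <<'E'
from h import *
look("wrist","w6"); s=arm.get_state(); print(s["t"],s["eef_pos"],s["ee_rot"],s["force"],s["moment"],s["width"])
E
```

```text
12.675 [0.53597665 0.01932269 0.21217173] [ 3.14154372e+00 -3.93086303e-05 -3.19122167e-01] [-0.01338302 -0.88155914 -2.31344479] [-0.00149677 -0.01651448  0.01746849] 0.06403027652412203
```

View pics/w6.png

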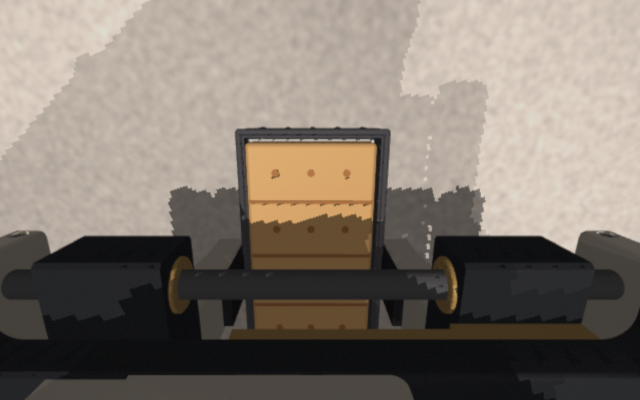

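The slab is now higher in the frame (wider in the image, cols 245–378), and the force dropped by about the slab's weight. That fits the tin carrying it.

>>> {"api": "carry_out", "payload": {"targets": [[[0,0,0,0,0,0.2,-0.2],[0,0,0,0,0,0.2,-0.2],[0,0,0,0,0,0.2,-0.2],[0,0,0,0,0,0.2,-0.2],[0,0,0,0,0,0.2,-0.2],[0,0,0,0,0,0.12,-0.2],[0,0,0,0,0,0,-0.2],[0,0,0,0,0,0,-0.2]]]}}

```text
t: 13.68
eef_pos: [0.536, 0.0193, 0.1843]
ee_rot: [-3.141, -0.0, -0.319]
force: [0.4, 1.2, -1.6]
width: 0.064
```

```bash
python3 - <<'E'
from h import *
look("wrist","w7"); look("side","s7"); s=arm.get_state(); print(s["t"],s["eef_pos"],s["ee_rot"],s["force"],s["moment"],s["width"])
E
```

```text
13.775 [0.53602672 0.0193355  0.18435132] [-3.14135264e+00 -3.07647520e-04 -3.19191130e-01] [-0.74348311 -0.08967308 -1.49222221] [0.01871828 0.02032925 0.0103313 ] 0.06395472392077596
```

View pics/w7.png

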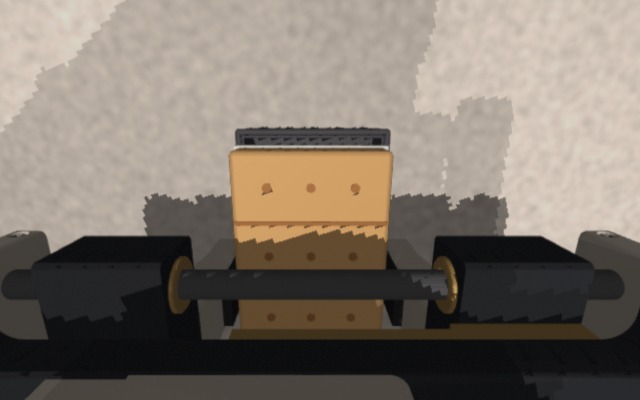

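View pics/s7.png

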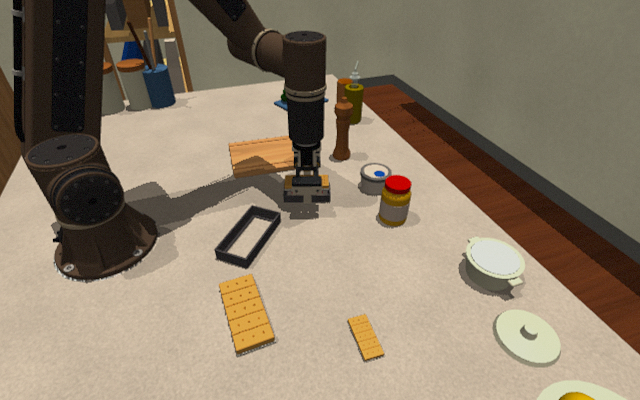

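>>> {"api": "carry_out", "payload": {"targets": [[[0,0,0,0,0,0.06,-0.2],[0,0,0,0,0,0,-0.2],[0,0,0,0,0,0,0.2],[0,0,0,0,0,0,0.6],[0,0,0,0,0,0,1],[0,0,0,0,0,0,1],[0,0,0,0,0,0,1],[0,0,0,0,0,-0.4,1],[0,0,0,0,0,-0.6,1],[0,0,0,0,0,-0.5,1],[0,0,0,0,0,-0.14,1],[0,0,0,0,0,0,1],[0,0,0,0,0,0,1]]]}}

```text
t: 15.4
eef_pos: [0.5357, 0.0192, 0.2233]
ee_rot: [3.141, 0.001, -0.319]
force: [-0.2, 0.3, 1.2]
width: 0.0879
```

```bash
python3 - <<'E'
from h import *
look("wrist","w8"); look("side","s8"); s=arm.get_state(); print(s["t"],s["eef_pos"],s["ee_rot"],s["force"],s["moment"],s["width"])
E
python3 - <<'E'
import cv2
a=cv2.imread("pics/s8.png")[120:240,220:420]; cv2.imwrite("pics/s8c.png",cv2.resize(a,None,fx=4,fy=4))
E
```

```text
15.5 [0.53576983 0.01923549 0.22320882] [ 3.14103335e+00  7.32157937e-04 -3.19335168e-01] [0.12618456 0.93825747 0.17110994] [ 0.00568141 -0.01360646 -0.06897235] 0.08779848670159296
```

View pics/w8.png

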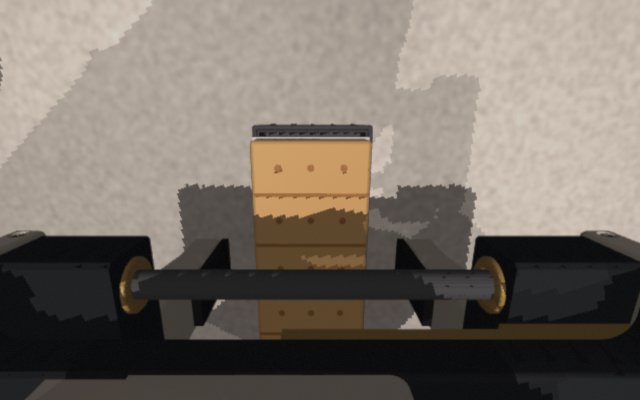

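View pics/s8c.png

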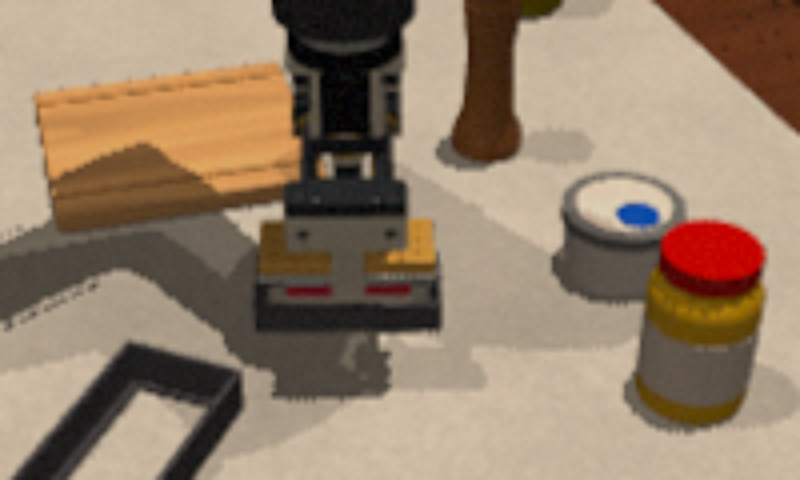

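The slab sits flat on the tin, with the red of the tin visible between it and the lowered frame. Next: grip the slab and lift.

>>> {"api": "carry_out", "payload": {"targets": [[[0,0,0,0,0,0,0.5],[0,0,0,0,0,0,0.2],[0,0,0,0,0,0,0],[0,0,0,0,0,0,0],[0,0,0,0,0,0,0],[0,0,0,0,0,0,0],[0,0,0,0,0,-0.3,0],[0,0,0,0,0,-0.6,0],[0,0,0,0,0,-0.8,0],[0,0,0,0,0,-0.8,0],[0,0,0,0,0,-0.5,0],[0,0,0,0,0,0,0],[0,0,0,0,0,0,0]]], "squeeze": 25}}

```text
t: 17.12
eef_pos: [0.5356, 0.0192, 0.2982]
ee_rot: [3.141, 0.001, -0.319]
force: [-0.2, -0.1, -1.5]
width: 0.0558
```

```bash
python3 - <<'E'
from h import *
look("wrist","w9"); look("side","s9"); s=arm.get_state(); print(s["t"],s["eef_pos"],s["ee_rot"],s["force"],s["moment"],s["width"])
c=np.array([.464,.2705]); yt=-.07
t=c-s["eef_pos"][:2]; y=s["ee_rot"][2]
print("tool shift units",np.array([t@[np.cos(y),np.sin(y)],t@[np.sin(y),-np.cos(y)]])/.025,"rot z units",-np.degrees(yt-y)/8)
a=cv2.imread("pics/s9.png")[120:240,220:420]; cv2.imwrite("pics/s9c.png",cv2.resize(a,None,fx=4,fy=4))
E
```

```text
17.225 [0.53564303 0.01920686 0.2978587 ] [ 3.14070449e+00  1.22801619e-03 -3.19364231e-01] [ 0.42976704  0.57893975 -2.81868476] [-0.02424303  0.0027563   0.03541956] 0.05523964235137129
tool shift units [-5.87668641 -8.64373183] rot z units -1.7859397474993
```

View pics/w9.png

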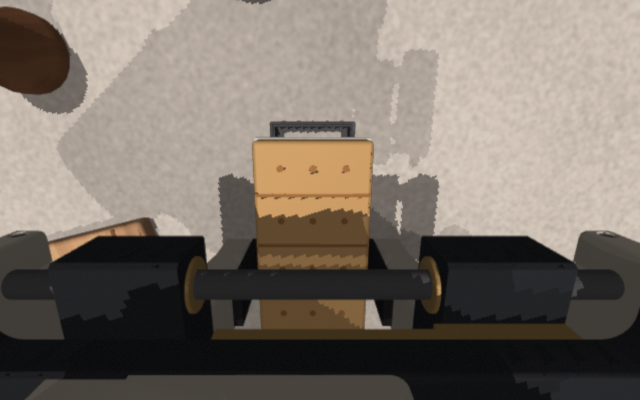

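View pics/s9c.png

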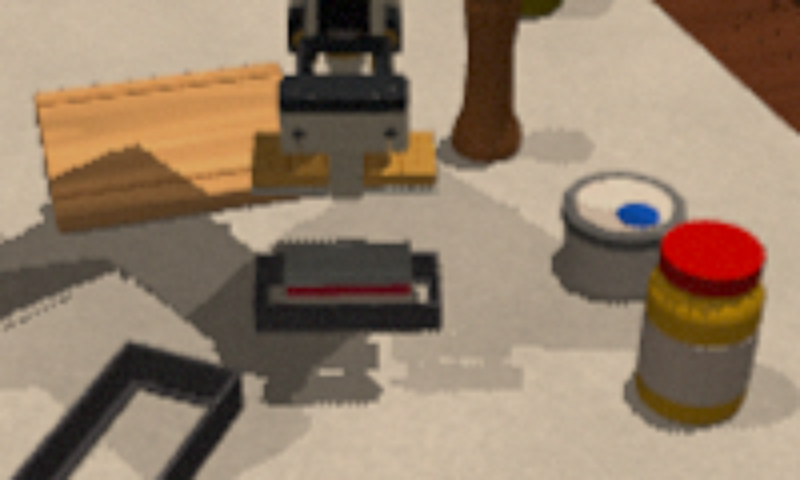

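The slab is held level (width 55–56 mm), and the frame lies flat around the standing tin.

>>> {"api": "carry_out", "payload": {"targets": [[[0,0,0,-0.3,-0.4,0,0],[0,0,0,-0.5,-0.7,0,0],[0,0,0,-0.6,-0.9,0,0],[0,0,0,-0.6,-0.9,0,0],[0,0,0,-0.6,-0.9,0,0],[0,0,0,-0.6,-0.9,0,0],[0,0,0,-0.6,-0.9,0,0],[0,0,0,-0.6,-0.9,0,0],[0,0,0,-0.6,-0.9,0,0],[0,0,0,-0.5,-0.7,0,0],[0,0,0,-0.38,-0.54,0,0],[0,0,0,0,0,0,0],[0,0,0,0,0,0,0]]]}}

```text
t: 18.85
eef_pos: [0.4641, 0.2703, 0.2985]
ee_rot: [3.141, 0.0, -0.319]
force: [-0.2, 0.5, -2.3]
width: 0.0556
```

```bash
python3 - <<'E'
from h import *
p,d,W,m=look("wrist","w10"); look("side","s10"); s=arm.get_state(); print(s["t"],s["eef_pos"],s["ee_rot"],s["force"],s["width"])
a=cv2.imread("pics/s10.png")[80:230,190:390]; cv2.imwrite("pics/s10c.png",cv2.resize(a,None,fx=4,fy=4))
w=W[150:230,255:370].reshape(-1,3); z=w[(w[:,2]>.1)&(w[:,2]<.16)]
A=np.c_[z[:,:2]-z[:,:2].mean(0),np.ones(len(z))]; print(len(z),"plane",np.linalg.lstsq(A,z[:,2],rcond=None)[0])
E
```

```text
18.95 [0.46423054 0.27001664 0.29861535] [ 3.14139487e+00  1.01596622e-04 -3.19829688e-01] [-1.37734127  0.24447904 -1.72237684] 0.05558811565045422
9151 plane [-0.00102303 -0.00145991  0.1334134 ]
```

View pics/s10c.png

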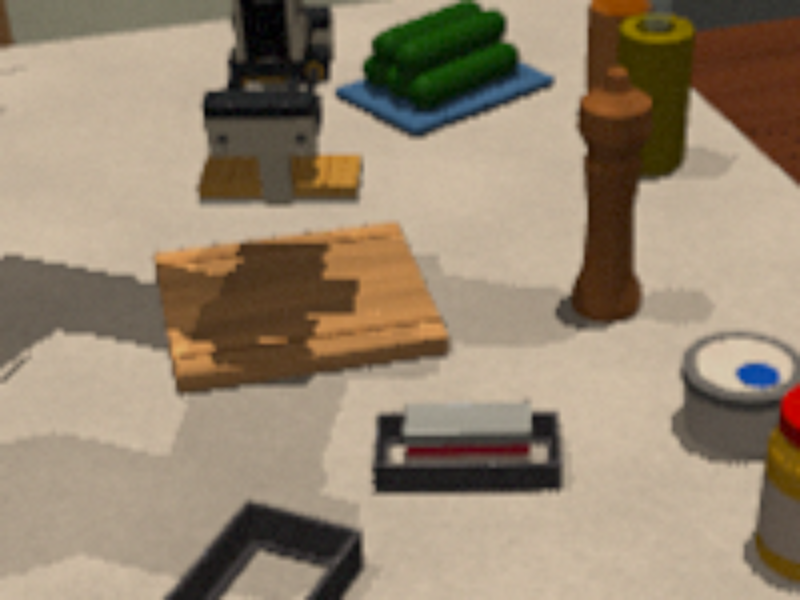

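>>> {"api": "carry_out", "payload": {"targets": [[[0,0,0,0,0,0.4,0],[0,0,0,0,0,0.6,0],[0,0,0,0,0,0.7,0],[0,0,0,0,0,0.6,0],[0,0,0,0,0,0.5,0],[0,0,0,0,0,0.4,0],[0,0,0,0,0,0.3,0],[0,0,0,0,0,0.2,0],[0,0,0,0,0,0.1,0],[0,0,0,0,0,0.04,0],[0,0,0,0,0,0,0],[0,0,0,0,0,0,0]]]}}

```text
t: 20.45
eef_pos: [0.4642, 0.2706, 0.2029]
ee_rot: [-3.141, -0.0, -0.319]
force: [0.2, 0.1, -1.7]
width: 0.0558
```

Not quite touching, so creep down another 1.5 mm.

>>> {"api": "carry_out", "payload": {"targets": [[[0,0,0,0,0,0.03,0],[0,0,0,0,0,0.03,0],[0,0,0,0,0,0,0],[0,0,0,0,0,0,0]]]}}

```text
t: 20.95
eef_pos: [0.4642, 0.2705, 0.2016]
ee_rot: [-3.141, -0.0, -0.319]
force: [-2.6, -0.8, 6.2]
width: 0.0558
```

Contact: the force is now 6 N upward. Release and rise.

>>> {"api": "carry_out", "payload": {"targets": [[[0,0,0,0,0,0,0.35],[0,0,0,0,0,0,0.6],[0,0,0,0,0,0,1],[0,0,0,0,0,0,1],[0,0,0,0,0,0,1],[0,0,0,0,0,-0.3,1],[0,0,0,0,0,-0.6,1],[0,0,0,0,0,-0.8,1],[0,0,0,0,0,-0.8,1],[0,0,0,0,0,-0.8,1],[0,0,0,0,0,-0.8,1],[0,0,0,-0.8,0,-0.5,1],[0,0,0,-0.8,0,-0.5,1],[0,0,0,0,0,0,1],[0,0,0,0,0,0,1]]]}}

```text
t: 22.82
eef_pos: [0.4263, 0.283, 0.3292]
ee_rot: [-3.141, -0.0, -0.319]
force: [1.0, 0.1, 0.7]
width: 0.0874
```

```bash
python3 - <<'E'
from h import *
s=arm.get_state(); print(s["t"],s["eef_pos"],s["force"],s["width"])
p,d,W,m=look("wrist","w11"); p2,d2,W2,_=look("side","s11"); look("top","t11")
for nm,I,w in (("wrist",p,W),("side",p2,W2)):
    h=cv2.cvtColor(I,cv2.COLOR_RGB2HSV)
    near=(np.hypot(w[...,0]-.464,w[...,1]-.2705)<.1)&(w[...,2]>.029)&(w[...,2]<.05)
    q=w[near]; A=np.c_[q[:,:2]-q[:,:2].mean(0),np.ones(len(q))]
    print(nm,len(q),rect(q[:,:2]),"plane",np.linalg.lstsq(A,q[:,2],rcond=None)[0])
a=p2[80:230,190:390,::-1]; cv2.imwrite("pics/s11c.png",cv2.resize(a,None,fx=4,fy=4))
E
```

```text
22.825 [0.4262662  0.28300128 0.32919776] [0.99647734 0.09437508 0.65564267] 0.08742602512297218
wrist 9608 (array([0.4626, 0.2697]), array([123.6,  55.2], dtype=float32), 2.82) plane [-5.08812288e-04 -2.22116066e-05  3.64857633e-02]
side 362 (array([0.4639, 0.2672]), array([124.7,  60.5], dtype=float32), 2.826) plane [0.01053121 0.02421923 0.03346776]
```

View pics/s11c.png

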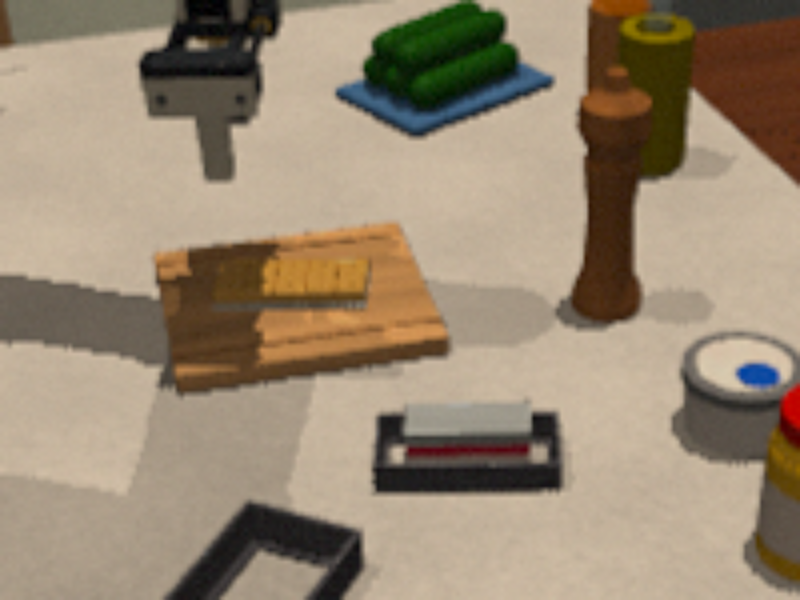

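View pics/w11.png

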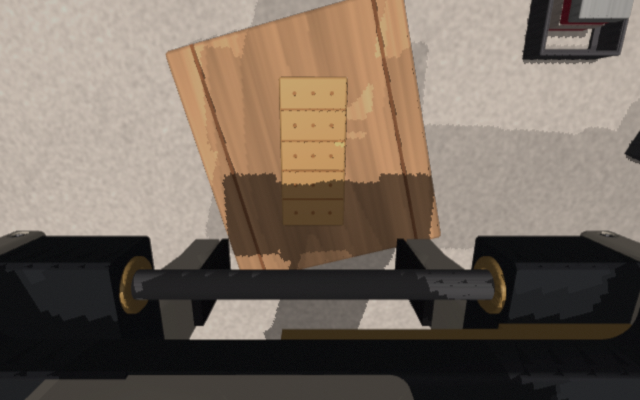

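The shortbread lies flat in the middle of the board, frame and tin are flat and upright, and the gripper is clear. Hand in.

```bash
python3 -c "
from station import arm
print(arm.job_done())"
```

```text
the job is handed in; nothing more can be done
None
```

I unmoulded the shortbread and handed the job in at about 23 s of the 64 s allowed. I lowered the frame over the tin until it was down on the counter, then lifted the shortbread off the tin and set it on the board with light contact (about 6 N).

**Shortbread:** the wrist camera put it within 2 mm of the board centre. Its top is at 36.5 mm (36 expected for flat on the board) and its tilt is under 0.001 rad. The side camera agreed on the centre to about 3 mm. It suggested roughly 0.03 rad of tilt and a top about 3 mm lower, but from few, coarse points.

**Frame and tin:** in the last side picture the frame lies flat around the upright tin. I judged this by eye and did not measure it.

**Mill, jar and tub:** the arm never came near them, and they look undisturbed in that picture, though only part of the jar shows in the crop I viewed. I did not re-measure their positions.

**Gripper:** open and clear of everything.

No check failed. The handover gives no verdict, so the result is not confirmed beyond these checks.

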